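# Rock the stuck stop block out of the stencil jig

## Task

The tall stop block with the straight flat-sided handle is stuck tight in its slot in the stencil jig and I need to clean under it. Grip the handle and rock it along its slot, at least twice to each side with the tongue still in the slot, while easing it up until it comes free; a straight pull would lift the heavy jig, which must stay down on its hardboard. Finish while still holding the block upright and still, a finger's width clear above its slot, and leave the knob block, the ink bottle and the paint jar alone.

Things in the scene. Friction and masses are not known exactly. Their poses are not given: they have to be found in the camera images.
- base: Fixed brown hardboard 220 x 360 x 6 mm on the bench; origin at the centre of its underside, z up. The jig lies centred on it, same yaw: an aluminium plate 160 x 310 x 12 mm, on it a pale wooden bar 84 (x) x 230 (y) mm, its top 58 mm above the bench. Two slots in the bar's top, each 42 mm long (x), 18 mm wide (y), 36 mm deep, centred at x = 0, y = +60 and -60 mm.
- jig (a joint): How far the jig (2.0 kg) has lifted off the hardboard, m: 0 = down. Pins keep it from sliding; only its weight (20 N) holds it down. It must not lift more than 5 mm.
- slot0 (a point): Centre of the mouth of the slot at base y = +60 mm, level with the bar's top. Which slot holds which block varies. In each slot's two long side walls are hidden sprung brass studs, 44 mm above the bench, 12 mm either side of the slot's centre in x. They pinch the tongue with about 40 N from each side; pulled straight, it lifts the jig before it slips.
- slot1 (a point): Centre of the mouth of the slot at base y = -60 mm, as slot0. Tilting a block about the y axis through the studs makes them slip, and it then rises under a light pull: tilt 0.12 to 0.16 rad each way at about 0.5 rad/s, rising 1.5 mm a swing. The studs let go after about 16 mm of rise; the foot leaves the slot at 34 mm.
- block: Stop block to free: brown wood, about 80 g, 114 mm tall, 16 mm thick (y); origin at the lowest point of its foot, z up, x along the slot. Its lowest 36 mm is the tongue, an upright round disc of 36 mm diameter (it can rock in the slot); above that to 114 mm a straight flat-sided handle 24 (x) x 16 (y) mm. Seated, the foot is 24 mm above the bench.
- block_foot (a point): Lowest point of the stop block's round foot (the block's origin).
- block_top (a point): Centre of the top end of the stop block's handle, 114 mm above its foot. A rock counts when, gripped, this point is more than 7 mm from the slot's centre along base x, with the foot still 12 mm or more below the slot's mouth.
- knobblock: The other stop block: same tongue, but a thin round neck and a 30 mm ball for a handle, 79 mm tall; origin at the lowest point of its foot. Seated in the other slot. Leave it.
- ink1: Amber dropper bottle of ink, 38 mm diameter, 104 mm tall, standing on the bench; origin at the centre of its underside. Leave it.
- paintjar: White lidded paint jar, 58 mm diameter, 69 mm high, on the bench; origin at the centre of its underside. Leave it.
Not all that is in view belongs to the job. Leave any blue, purple or yellow look-alike of the block alone.

How it is judged (in metres and radians):
On the way, in this order (a step that is already met when the one before it is completed fails the run):
1. the gripped block is rocked to +x with its tongue in the slot (z of block_foot in the frame of base below 0.046 m and x of block_top in the frame of base above 0.007 m and contact force between the fingers and block above 0.5 N), for 0.02 s.
2. the gripped block is rocked to -x with its tongue in the slot (z of block_foot in the frame of base below 0.046 m and x of block_top in the frame of base below -0.007 m and contact force between the fingers and block above 0.5 N), for 0.02 s.
3. the gripped block is rocked to +x with its tongue in the slot (all of step 1), for 0.02 s.
At the end, for the whole second after the job is handed in: The stop block is held in the fingers (more than 1 N), touching nothing of the jig, upright within 0.2 rad and slower than 20 mm/s, its foot 3 to 40 mm above the bar's top and within 30 mm sideways of a slot's centre; the jig is down within 3 mm (z of block_foot in the frame of base between 0.061 and 0.098 m and (horizontal distance between block_foot and slot0 below 0.03 m or horizontal distance between block_foot and slot1 below 0.03 m) and angle between block's own z axis and vertical below 0.2 rad and linear speed of block below 0.02 m/s and contact force between the fingers and block above 1 N and contact force between block and base below 0.1 N and value of joint jig below 0.003 m); the arm keeps its last pose, push and grip.
It fails at once if the jig is lifted more than 5 mm (value of joint jig above 0.005 m).
It fails at once if the knob block is pulled or moved more than 10 mm (distance of knobblock from where it was at the start of the episode above 0.01 m).
It fails at once if the amber ink bottle is pushed away or lifted (distance of ink1 from where it was at the start of the episode above 0.03 m).
It fails at once if the paint jar is pushed away or lifted (distance of paintjar from where it was at the start of the episode above 0.03 m).
It also fails if it takes over 48 s, if anything falls off the work surface, if the arm or the gripper's body presses on something with over 40 N, if the wrist force passes 120 N, or if a joint passes its speed limit or range.

## Robot

A 7-joint arm with a two-finger parallel gripper is mounted at the origin on the work surface. World frame = base frame: x ahead of the robot, y to its left, z up, the work surface at z = 0. Lengths are in m, angles in degrees, forces in N, time in s.
With the tool pointing down it reaches from about 0.425 to 0.875 m from the base axis. Payload 4.7 kg.
Tool frame: the origin (TCP) lies between the finger pads; the fingertips stand 8 mm ahead of it and the grasp point (between the pads) lies 11 mm behind it (env.tip_extent is the distance from the TCP to the fingertips, in m); z points along the fingers, y is the line along which they close (so a half turn about z gives the same grasp; the last joint's range is limited). The gripper opens to 87 mm and grips with 3 to 60 N. Pads are 19 mm wide; open, the fingers measure 117 mm over their backs; the gripper's body (75 mm by 190 mm) begins 51 mm behind the grasp point.
Start: joints at [66.125, 18.392, -4.016, 83.108, 1.295, 78.541, -3.26], TCP at [0.271, -0.591, 0.21] pointing down, gripper open.
Joint ranges: [-163.93, 163.93], [-17.29, 119.83], [-79.2, 71.16], [3.27, 140.29], [-89.18, 269.18], [5.43, 117.66], [-154.24, 154.24]. Speed limits (degrees/s): [147.25, 147.25, 180, 180, 180, 180, 180].

## Interface

Orientations are given as [roll, pitch, yaw] about the fixed x, y, z axes, in that order (R = Rz(yaw) Ry(pitch) Rx(roll)).
In Python, from cell import sensors, vision, workorder, env gives the robot as it stands.
- The arm moves only by the tool drive_tool, never from a script. Its argument "moves" is a list of rows, each an object of numbers: "x", "y", "z": the shift along the tool's x, y, z in mm; "rx", "ry", "rz": the turn, a rotation vector about the tool's x, y, z in rad; "fingers": the closure, from -1 (fully open) to 1 (shut). In form: [{"x": .., "y": .., "z": .., "rx": .., "ry": .., "rz": .., "fingers": ..}, ...]. A call has 1 to 20 rows; each row is the pose to reach, as a shift and turn from the pose commanded when the call began, along the tool's axes at that moment; what a row does not reach only later rows make up. A row lasts 1/8 s, in which the tool goes at most 62.5 mm and 10.7 degrees, less where a joint would pass 70% of its speed; a pose out of reach is approached as far as the arm can. A call with a gripper value outside its range is refused whole. The fingers move at their own pace and stop on an object; "force" is the grip in N (left out, the last holds). Time passes only in rows, so rows that repeat a pose let the fingers close. It gives the time, the measured TCP pose, the force, the opening and the grip force at its end, in the units of the state.
- sensors.get_obs(): the state, without advancing time (a new reading comes with each control period).
- vision.read_camera(name): name is "side" or "top"; returns a dict with "image" (400x640x3 uint8, red, green, blue), "fx", "fy", "cx", "cy" (pixels), "R" (3x3) and "t" (3): a world point X has camera coordinates R X + t. Camera axes: x right, y down, z forward; pixel columns grow to the right and rows downward; lengths in m; the calibration is good to about 2 mm. A picture is of the moment at which its call begins. There is no depth.
- workorder.sign_off(): hands the job in; it is judged then, once.
The state is a dict: "time_s": time; "qpos": joint angles; "joint_velocities": joint speeds; "effort": joint torques, N m; "tool_pos": TCP position; "tool_rot": TCP orientation; "force": force on the tool from outside, world axes, zero at the start; "wrist_torque": the same for the moment, N m; "grip_width": finger opening in m; "grasp_force": force on a finger pad.
Only numpy, scipy, OpenCV 4.12 (cv2) and the standard library are available. Lean on these libraries where they do the work, as an engineer would, in place of code of your own. Each camera call takes 0.05 s, during which the arm holds its last target. There are 200 camera calls.

## Working session

There is one attempt and no reset: what is moved stays moved. The work goes in short steps, Python scripts to look and compute and a tool call to move; the robot and the scene stay as the last step left them, time stands still between calls to the robot, and variables do not carry over. Pictures are saved under pics/ and viewed, at most 10 in all, crops included, and the job is handed in when it is done.

Besides the shell and the picture viewer there is one more tool, called after "Request:" in YAML: its name, and indented under it one key for each argument. drive_tool: Moves the arm, as the interface text tells. Its arguments: {"type":"object","properties":{"moves":{"type":"array"},"force":{"type":"number"}},"required":["moves"]}

```bash
mkdir -p pics
python3 - <<'E'
from cell import sensors, vision, env
import cv2,pickle
for n in("side","top"):
    c=vision.read_camera(n); pickle.dump(c,open(n+".pkl","wb"))
    cv2.imwrite(f"pics/{n}0.png",c["image"][:,:,::-1]); print(n,c["fx"],c["fy"],c["cx"],c["cy"],c["R"],c["t"])
print(sensors.get_obs())
E
```

```text
side 475.92462295757304 475.92462295757304 314.65290504410973 198.56998497708457 [[-0.9464269  -0.32269612 -0.01197258]
 [-0.19489069  0.60036636 -0.7756145 ]
 [ 0.25747572 -0.73172908 -0.63109334]] [0.5864818  0.17322705 1.06079407]
top 459.25895020619276 459.25895020619276 313.2426346493224 198.0424276562082 [[-2.28174151e-02 -9.99727429e-01 -4.94297339e-03]
 [-9.81485517e-01  2.33410276e-02 -1.90108853e-01]
 [ 1.90172409e-01  5.13664185e-04 -9.81750575e-01]] [0.07186692 0.5905853  1.18745238]
{'time_s': 0.1, 'qpos': array([66.1249768 , 18.4351522 , -4.01310879, 83.16904263,  1.29822047,
       78.54219958, -3.25899796]), 'joint_velocities': array([-0.04956406, -0.16903539, -0.01739215, -0.14049975, -0.11042523,
        0.01141744,  0.07406012]), 'effort': array([ 2.27033383e-04, -4.92569053e+01, -4.05471465e-01, -3.13398528e+01,
       -6.42698910e-02,  3.94590315e-02,  9.43873715e-05]), 'tool_pos': array([ 0.27112449, -0.59016803,  0.20925685]), 'tool_rot': array([-1.79899010e+02,  9.50654590e-03,  2.46839967e+01]), 'force': array([ 0.04498556,  0.03258379, -0.22855737]), 'wrist_torque': array([-0.0100986 ,  0.03753382, -0.02944651]), 'grasp_force': 0.0, 'grip_width': 0.08755516835269103}
```

View pics/top0.png

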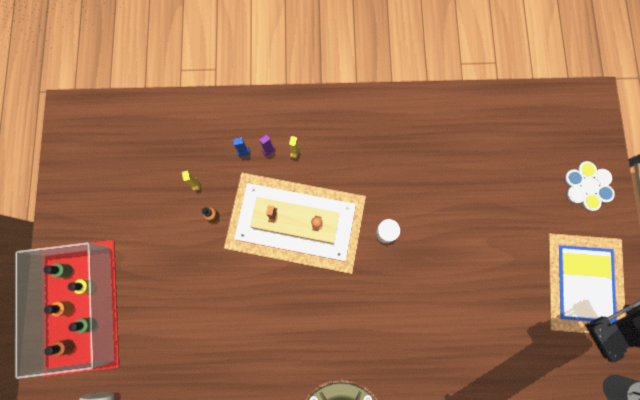

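View pics/side0.png

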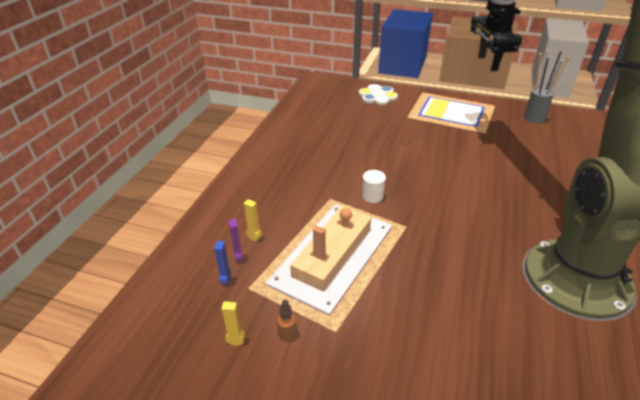

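The top view shows the hardboard with corners near (241,174), (366,196), (353,272) and (225,250). The ink bottle is at (208,213) and the paint jar at (388,231).

Candidates in top / side:
- Brown handle in the jig at (271,212) / (319,241).
- Knob block at (317,222) / (346,214).
- Blue block at (241,147), purple at (266,146), yellow at (293,147) and (190,181), all standing outside the jig.

Only the brown flat-sided handle in the bar fits the description. I'll measure it and check it in an enlarged crop.

```bash
cat > h.py <<'E'
import numpy as np,cv2,pickle
def ray(c,u,v,z):
    d=c["R"].T@np.array([(u-c["cx"])/c["fx"],(v-c["cy"])/c["fy"],1]); o=-c["R"].T@c["t"]
    return o+d*(z-o[2])/d[2]
def proj(c,X):
    p=c["R"]@np.asarray(X)+c["t"]; return c["fx"]*p[0]/p[2]+c["cx"],c["fy"]*p[1]/p[2]+c["cy"]
E
python3 - <<'E'
from h import *
T=pickle.load(open("top.pkl","rb"));S=pickle.load(open("side.pkl","rb"))
for n,c,(x0,y0,x1,y1) in(("top",T,(215,160,375,280)),("side",S,(245,190,415,325))):
    im=c["image"]; hsv=cv2.cvtColor(im,cv2.COLOR_RGB2HSV)
    m=np.zeros(im.shape[:2],np.uint8); 
    w=(hsv[...,1]<60)&(hsv[...,2]>150); m[y0:y1,x0:x1]=w[y0:y1,x0:x1]
    k,l,st,_=cv2.connectedComponentsWithStats(m); i=1+np.argmax(st[1:,4]); print(n,st[i])
    P=np.array([ray(c,u,v,.018)[:2]*1000 for v,u in np.argwhere(l==i)],np.float32)
    print("plate",cv2.minAreaRect(P))
a=cv2.resize(T["image"][165:280,215:375],None,fx=5,fy=5,interpolation=cv2.INTER_CUBIC)[:575,:800]
b=cv2.resize(S["image"][195:325,250:410],None,fx=4,fy=4,interpolation=cv2.INTER_CUBIC)
cv2.imwrite("pics/ct.png",a[:,:,::-1]);cv2.imwrite("pics/cs.png",b[:,:,::-1])
E
```

```text
top [ 234  183  122   78 3913]
plate ((536.3656616210938, 110.65785217285156), (311.9627380371094, 162.4322509765625), 77.61492156982422)
side [ 266  218  125   97 3272]
plate ((536.7872924804688, 115.66850280761719), (315.7774658203125, 163.27944946289062), 77.56536865234375)
```

View pics/ct.png

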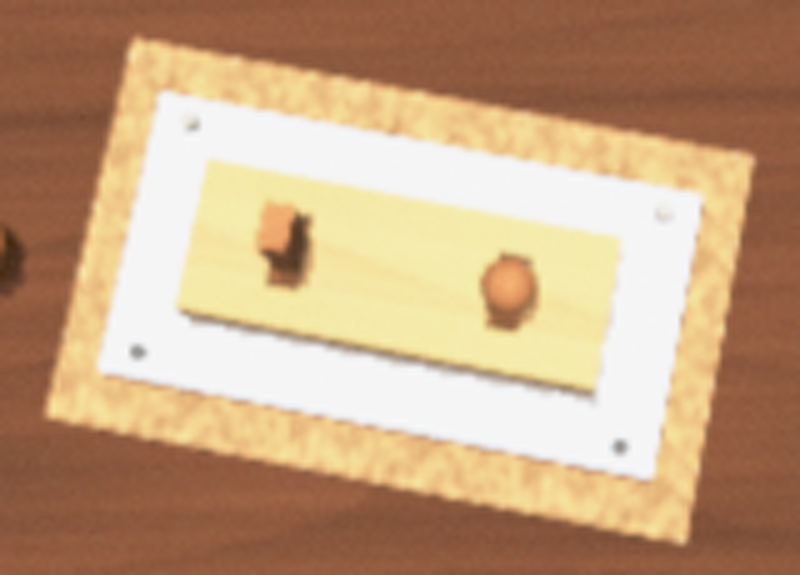

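View pics/cs.png

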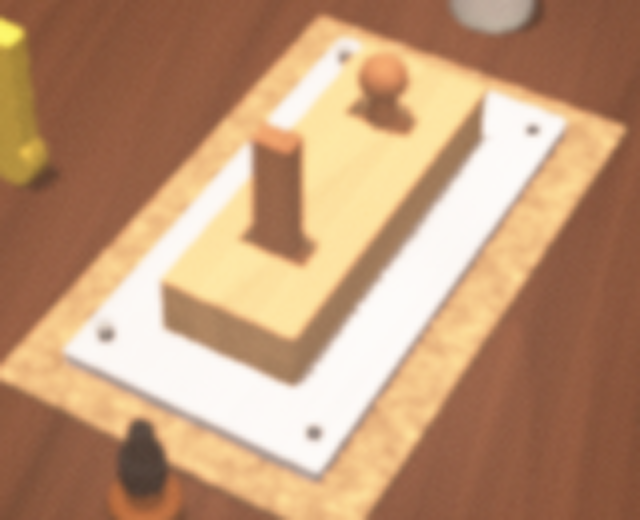

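The crops confirm it: the brown square handle in the wooden bar (top crop 278,226; side crop 277,137) is the target, and the ball at (508,285) is the knob block. Next I'll check the geometry using the handle top seen from both cameras.

Run:
```python
from h import *
from scipy.spatial.transform import Rotation as Ro
T=pickle.load(open("top.pkl","rb"));S=pickle.load(open("side.pkl","rb"))
print("top", ray(T,215+277/5,165+227/5,.138), "side",ray(S,250+277/4,195+137/4,.138))
print("knob centre", ray(T,215+508/5,165+285/5,.088), ray(S,250+383/4,195+76/4,.088))
a=np.radians(77.6);d=np.array([np.cos(a),np.sin(a)])*60
for c in((536.4,110.7),(536.8,115.7)): print("slots",c+d,c-d)
print("ink", ray(T,207,210,.1),ray(S,285,303,.1)," jar",ray(T,388,231,.069))
R0=Ro.from_euler('xyz',[-179.9,0,24.68],degrees=True)
print("tool shift mm", R0.inv().apply(np.array([.548,.171,.21])-[.2711,-.5902,.2093])*1000)
```

```text
top [0.5472623 0.1665944 0.138    ] side [0.54856766 0.17387804 0.138     ]
knob centre [0.52208844 0.05075788 0.088     ] [0.5239759  0.05465658 0.088     ]
slots [549.28411963 169.3003367 ] [523.51588037  52.0996633 ]
slots [549.68411963 174.3003367 ] [523.91588037  57.0996633 ]
ink [0.55861199 0.33532099 0.1       ] [0.55870846 0.34655676 0.1       ]  jar [ 0.49632697 -0.13745396  0.069     ]
tool shift mm [ 5.69445287e+02 -5.76048185e+02  3.05393703e-01]
```

The two cameras agree within 7 mm: the block is at about (0.5485, 0.170) and the base yaw is −12.4° (or a half turn from that). Moving over it.

Request:
drive_tool:
  moves:
    - {"x": 28, "y": -29, "z": 0, "rz": -0.125, "fingers": -1}
    - {"x": 57, "y": -58, "z": 0, "rz": -0.25, "fingers": -1}
    - {"x": 86, "y": -86, "z": 0, "rz": -0.375, "fingers": -1}
    - {"x": 114, "y": -115, "z": 0, "rz": -0.5, "fingers": -1}
    - {"x": 143, "y": -144, "z": 0, "rz": -0.625, "fingers": -1}
    - {"x": 171, "y": -173, "z": 0, "rz": -0.75, "fingers": -1}
    - {"x": 200, "y": -202, "z": 0, "rz": -0.875, "fingers": -1}
    - {"x": 228, "y": -230, "z": 0, "rz": -1.0, "fingers": -1}
    - {"x": 257, "y": -259, "z": 0, "rz": -1.125, "fingers": -1}
    - {"x": 285, "y": -288, "z": 0, "rz": -1.25, "fingers": -1}
    - {"x": 314, "y": -317, "z": 0, "rz": -1.375, "fingers": -1}
    - {"x": 342, "y": -346, "z": 0, "rz": -1.5, "fingers": -1}
    - {"x": 371, "y": -375, "z": 0, "rz": -1.625, "fingers": -1}
    - {"x": 400, "y": -403, "z": 0, "rz": -1.75, "fingers": -1}
    - {"x": 428, "y": -432, "z": 0, "rz": -1.875, "fingers": -1}
    - {"x": 456, "y": -461, "z": 0, "rz": -2.0, "fingers": -1}
    - {"x": 485, "y": -490, "z": 0, "rz": -2.125, "fingers": -1}
    - {"x": 513, "y": -518, "z": 0, "rz": -2.25, "fingers": -1}
    - {"x": 541, "y": -547, "z": 0, "rz": -2.375, "fingers": -1}
    - {"x": 569, "y": -576, "z": 0, "rz": -2.494, "fingers": -1}

```text
invalid input at $.moves[0]: expected keys x, y, z, rx, ry, rz, fingers
```

Request:
drive_tool:
  moves:
    - {"x": 28, "y": -29, "z": 0, "rx": 0, "ry": 0, "rz": -0.125, "fingers": -1}
    - {"x": 57, "y": -58, "z": 0, "rx": 0, "ry": 0, "rz": -0.25, "fingers": -1}
    - {"x": 86, "y": -86, "z": 0, "rx": 0, "ry": 0, "rz": -0.375, "fingers": -1}
    - {"x": 114, "y": -115, "z": 0, "rx": 0, "ry": 0, "rz": -0.5, "fingers": -1}
    - {"x": 143, "y": -144, "z": 0, "rx": 0, "ry": 0, "rz": -0.625, "fingers": -1}
    - {"x": 171, "y": -173, "z": 0, "rx": 0, "ry": 0, "rz": -0.75, "fingers": -1}
    - {"x": 200, "y": -202, "z": 0, "rx": 0, "ry": 0, "rz": -0.875, "fingers": -1}
    - {"x": 228, "y": -230, "z": 0, "rx": 0, "ry": 0, "rz": -1.0, "fingers": -1}
    - {"x": 257, "y": -259, "z": 0, "rx": 0, "ry": 0, "rz": -1.125, "fingers": -1}
    - {"x": 285, "y": -288, "z": 0, "rx": 0, "ry": 0, "rz": -1.25, "fingers": -1}
    - {"x": 314, "y": -317, "z": 0, "rx": 0, "ry": 0, "rz": -1.375, "fingers": -1}
    - {"x": 342, "y": -346, "z": 0, "rx": 0, "ry": 0, "rz": -1.5, "fingers": -1}
    - {"x": 371, "y": -375, "z": 0, "rx": 0, "ry": 0, "rz": -1.625, "fingers": -1}
    - {"x": 400, "y": -403, "z": 0, "rx": 0, "ry": 0, "rz": -1.75, "fingers": -1}
    - {"x": 428, "y": -432, "z": 0, "rx": 0, "ry": 0, "rz": -1.875, "fingers": -1}
    - {"x": 456, "y": -461, "z": 0, "rx": 0, "ry": 0, "rz": -2.0, "fingers": -1}
    - {"x": 485, "y": -490, "z": 0, "rx": 0, "ry": 0, "rz": -2.125, "fingers": -1}
    - {"x": 513, "y": -518, "z": 0, "rx": 0, "ry": 0, "rz": -2.25, "fingers": -1}
    - {"x": 541, "y": -547, "z": 0, "rx": 0, "ry": 0, "rz": -2.375, "fingers": -1}
    - {"x": 569, "y": -576, "z": 0, "rx": 0, "ry": 0, "rz": -2.494, "fingers": -1}

```text
time_s: 2.6
tool_pos: [0.5481, 0.1713, 0.2099]
tool_rot: [-180.0, -0.0, 167.8]
force: [-0.0, -1.2, 0.0]
grip_width: 0.0873
grasp_force: 0.0
```

Request:
drive_tool:
  moves:
    - {"x": 0, "y": 0, "z": 15, "rx": 0, "ry": 0, "rz": 0.003, "fingers": -1}
    - {"x": 0, "y": 0, "z": 35, "rx": 0, "ry": 0, "rz": 0.003, "fingers": -1}
    - {"x": 0, "y": 0, "z": 55, "rx": 0, "ry": 0, "rz": 0.003, "fingers": -1}
    - {"x": 0, "y": 0, "z": 75, "rx": 0, "ry": 0, "rz": 0.003, "fingers": -0.8}
    - {"x": 0, "y": 0, "z": 95, "rx": 0, "ry": 0, "rz": 0.003, "fingers": -0.6}
    - {"x": 0, "y": 0, "z": 110, "rx": 0, "ry": 0, "rz": 0.003, "fingers": -0.4}
    - {"x": 0, "y": 0, "z": 116, "rx": 0, "ry": 0, "rz": 0.003, "fingers": -0.2}
    - {"x": 0, "y": 0, "z": 116, "rx": 0, "ry": 0, "rz": 0.003, "fingers": -0.2}
  force: 10

```text
time_s: 3.6
tool_pos: [0.5478, 0.1704, 0.094]
tool_rot: [-180.0, -0.0, 167.4]
force: [-0.0, -0.1, 0.6]
grip_width: 0.0541
grasp_force: 0.0
```

Run:
```python
from h import *
from cell import vision
import cv2
S=vision.read_camera("side");T=vision.read_camera("top")
b=cv2.resize(S["image"][165:285,260:380],None,fx=4,fy=4,interpolation=cv2.INTER_CUBIC)
a=cv2.resize(T["image"][160:280,210:290],None,fx=4,fy=4,interpolation=cv2.INTER_CUBIC)
cv2.imwrite("pics/c2.png",np.hstack([b,a])[:,:,::-1])
```

```text
(no output)
```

View pics/c2.png

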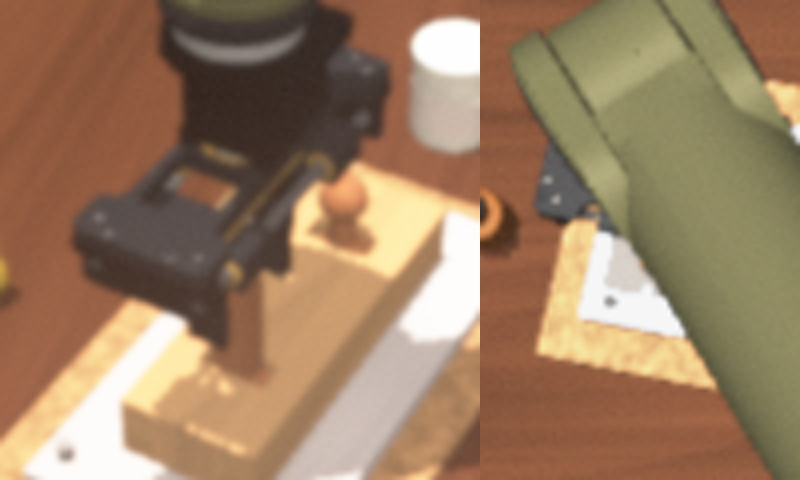

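The fingers straddle the handle: finger pads in the crop at (210,320) and (280,240), handle at (245,320) between them. Closing gently while I watch the sideways force.

Request:
drive_tool:
  moves:
    - {"x": 0, "y": 0, "z": 0, "rx": 0, "ry": 0, "rz": 0, "fingers": 0.3}
    - {"x": 0, "y": 0, "z": 0, "rx": 0, "ry": 0, "rz": 0, "fingers": 0.4}
    - {"x": 0, "y": 0, "z": 0, "rx": 0, "ry": 0, "rz": 0, "fingers": 0.5}
    - {"x": 0, "y": 0, "z": 0, "rx": 0, "ry": 0, "rz": 0, "fingers": 0.55}
  force: 8

```text
time_s: 4.2
tool_pos: [0.5479, 0.1703, 0.0943]
tool_rot: [-180.0, 0.0, 167.4]
force: [-0.6, 0.7, -0.4]
grip_width: 0.0228
grasp_force: 0.0
```

Request:
drive_tool:
  moves:
    - {"x": 0, "y": 0, "z": 0, "rx": 0, "ry": 0, "rz": 0, "fingers": 0.7}
    - {"x": 0, "y": 0, "z": 0, "rx": 0, "ry": 0, "rz": 0, "fingers": 1}
    - {"x": 0, "y": 0, "z": 0, "rx": 0, "ry": 0, "rz": 0, "fingers": 1}
    - {"x": 0, "y": 0, "z": 0, "rx": 0, "ry": 0, "rz": 0, "fingers": 1}
  force: 8

```text
time_s: 4.7
tool_pos: [0.5479, 0.1701, 0.0942]
tool_rot: [-180.0, -0.0, 167.4]
force: [-0.2, -0.4, 2.0]
grip_width: 0.0161
grasp_force: 8.0
```

Run:
```python
from cell import sensors
o=sensors.get_obs()
for k in("time_s","tool_pos","tool_rot","force","wrist_torque","grip_width","grasp_force"):print(k,o[k])
```

```text
time_s 4.7
tool_pos [0.5478665  0.17008463 0.09422108]
tool_rot [-1.79971920e+02 -8.34592650e-04  1.67402988e+02]
force [-0.19912696 -0.43922215  1.95840716]
wrist_torque [-0.27536692  0.01104016  0.10312642]
grip_width 0.01612576131621393
grasp_force 7.998286080546677
```

Gripped and centred: opening 16.1 mm, sideways force near zero. Next I rock about the studs, 50 mm ahead of the TCP, easing up 1.5 mm per swing.

Request:
drive_tool:
  moves:
    - {"x": 0, "y": 0, "z": 0, "rx": 0, "ry": 0, "rz": 0, "fingers": 1}
    - {"x": 0, "y": 0, "z": 0, "rx": 0, "ry": 0, "rz": 0, "fingers": 1}
    - {"x": -2.8, "y": 0, "z": 0.1, "rx": 0, "ry": 0.056, "rz": 0, "fingers": 1}
    - {"x": -5.6, "y": 0, "z": 0.1, "rx": 0, "ry": 0.112, "rz": 0, "fingers": 1}
    - {"x": -7.5, "y": 0, "z": 0.1, "rx": 0, "ry": 0.15, "rz": 0, "fingers": 1}
    - {"x": -4.6, "y": 0, "z": -0.6, "rx": 0, "ry": 0.09, "rz": 0, "fingers": 1}
    - {"x": -1.5, "y": 0, "z": -1.1, "rx": 0, "ry": 0.03, "rz": 0, "fingers": 1}
    - {"x": 1.5, "y": 0, "z": -1.4, "rx": 0, "ry": -0.03, "rz": 0, "fingers": 1}
    - {"x": 4.7, "y": 0, "z": -1.5, "rx": 0, "ry": -0.09, "rz": 0, "fingers": 1}
    - {"x": 7.8, "y": 0, "z": -1.4, "rx": 0, "ry": -0.15, "rz": 0, "fingers": 1}
  force: 40

```text
time_s: 5.95
tool_pos: [0.5411, 0.1711, 0.0945]
tool_rot: [180.0, 8.8, 167.4]
force: [7.4, -1.2, -10.5]
grip_width: 0.0156
grasp_force: 40.0
```

```bash
cat > s.py <<'E'
from cell import sensors
o=sensors.get_obs()
for k in("time_s","tool_pos","tool_rot","force","wrist_torque","grip_width","grasp_force"):print(k,o[k])
E
python3 s.py
```

```text
time_s 5.95
tool_pos [0.54113162 0.17106694 0.09451619]
tool_rot [179.96754585   8.78637378 167.36987397]
force [  7.36893708  -1.22248233 -10.54263137]
wrist_torque [-0.24529511 -1.52655694  0.02583236]
grip_width 0.015634553407543994
grasp_force 39.99625819735229
```

Request:
drive_tool:
  moves:
    - {"x": -3.1, "y": 0, "z": -0.1, "rx": 0, "ry": 0.06, "rz": 0, "fingers": 1}
    - {"x": -6.3, "y": 0, "z": 0, "rx": 0, "ry": 0.12, "rz": 0, "fingers": 1}
    - {"x": -9.4, "y": 0, "z": 0.2, "rx": 0, "ry": 0.18, "rz": 0, "fingers": 1}
    - {"x": -12.5, "y": 0, "z": 0.7, "rx": 0, "ry": 0.24, "rz": 0, "fingers": 1}
    - {"x": -15.6, "y": 0, "z": 1.4, "rx": 0, "ry": 0.3, "rz": 0, "fingers": 1}
    - {"x": -12.7, "y": 0, "z": 0.2, "rx": 0, "ry": 0.24, "rz": 0, "fingers": 1}
    - {"x": -9.6, "y": 0, "z": -0.7, "rx": 0, "ry": 0.18, "rz": 0, "fingers": 1}
    - {"x": -6.5, "y": 0, "z": -1.5, "rx": 0, "ry": 0.12, "rz": 0, "fingers": 1}
    - {"x": -3.2, "y": 0, "z": -2.1, "rx": 0, "ry": 0.06, "rz": 0, "fingers": 1}
    - {"x": 0, "y": 0, "z": -2.5, "rx": 0, "ry": 0, "rz": 0, "fingers": 1}

```text
time_s: 7.2
tool_pos: [0.5402, 0.1712, 0.0967]
tool_rot: [180.0, 8.7, 167.4]
force: [5.4, -1.2, -9.2]
grip_width: 0.0155
grasp_force: 40.0
```

```bash
python3 s.py
```

```text
time_s 7.2
tool_pos [0.540201   0.17119568 0.0967139 ]
tool_rot [179.99080407   8.72312373 167.37781988]
force [ 5.43268577 -1.20023327 -9.20446397]
wrist_torque [-0.06266966 -0.89631045  0.00657696]
grip_width 0.015528784991882205
grasp_force 39.993574703112245
```

Request:
drive_tool:
  moves:
    - {"x": -3.3, "y": 0, "z": -0.2, "rx": 0, "ry": 0.06, "rz": 0, "fingers": 1}
    - {"x": -6.6, "y": 0, "z": -0.2, "rx": 0, "ry": 0.12, "rz": 0, "fingers": 1}
    - {"x": -9.9, "y": 0, "z": 0, "rx": 0, "ry": 0.18, "rz": 0, "fingers": 1}
    - {"x": -13.2, "y": 0, "z": 0.4, "rx": 0, "ry": 0.24, "rz": 0, "fingers": 1}
    - {"x": -16.5, "y": 0, "z": 1.0, "rx": 0, "ry": 0.3, "rz": 0, "fingers": 1}
    - {"x": -13.4, "y": 0, "z": -0.2, "rx": 0, "ry": 0.24, "rz": 0, "fingers": 1}
    - {"x": -10.1, "y": 0, "z": -1.2, "rx": 0, "ry": 0.18, "rz": 0, "fingers": 1}
    - {"x": -6.8, "y": 0, "z": -2.0, "rx": 0, "ry": 0.12, "rz": 0, "fingers": 1}
    - {"x": -3.4, "y": 0, "z": -2.6, "rx": 0, "ry": 0.06, "rz": 0, "fingers": 1}
    - {"x": 0, "y": 0, "z": -3.0, "rx": 0, "ry": 0, "rz": 0, "fingers": 1}

```text
time_s: 8.45
tool_pos: [0.5391, 0.1713, 0.0991]
tool_rot: [-180.0, 8.6, 167.4]
force: [4.3, -0.9, -11.7]
grip_width: 0.0156
grasp_force: 40.0
```

```bash
python3 s.py
python3 - <<'E'
from h import *
from cell import vision
S=vision.read_camera("side")
b=cv2.resize(S["image"][165:315,260:400],None,fx=4,fy=4,interpolation=cv2.INTER_CUBIC)
cv2.imwrite("pics/c3.png",b[:,:,::-1])
E
```

```text
time_s 8.45
tool_pos [0.53907268 0.17131319 0.09905871]
tool_rot [-179.99797616    8.63454962  167.37589008]
force [  4.31968227  -0.87547817 -11.70324352]
wrist_torque [ 0.01774528 -0.80505208  0.04593906]
grip_width 0.015626076116722735
grasp_force 39.994339887052774
```

View pics/c3.png

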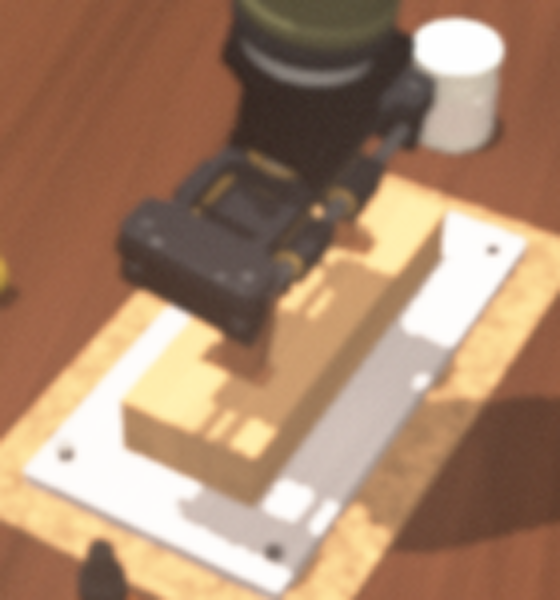

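The block tilts with the gripper, its foot shadow at crop (250,365), and the jig plate looks flat and down. Pull is 12 N, below the 20 N jig weight, so I continue.

Request:
drive_tool:
  moves:
    - {"x": -3.5, "y": 0, "z": -0.1, "rx": 0, "ry": 0.06, "rz": 0, "fingers": 1}
    - {"x": -6.9, "y": 0, "z": -0.1, "rx": 0, "ry": 0.12, "rz": 0, "fingers": 1}
    - {"x": -10.4, "y": 0, "z": 0.2, "rx": 0, "ry": 0.18, "rz": 0, "fingers": 1}
    - {"x": -13.9, "y": 0, "z": 0.7, "rx": 0, "ry": 0.24, "rz": 0, "fingers": 1}
    - {"x": -17.4, "y": 0, "z": 1.4, "rx": 0, "ry": 0.3, "rz": 0, "fingers": 1}
    - {"x": -14.0, "y": 0, "z": 0.2, "rx": 0, "ry": 0.24, "rz": 0, "fingers": 1}
    - {"x": -10.6, "y": 0, "z": -0.8, "rx": 0, "ry": 0.18, "rz": 0, "fingers": 1}
    - {"x": -7.1, "y": 0, "z": -1.6, "rx": 0, "ry": 0.12, "rz": 0, "fingers": 1}
    - {"x": -3.6, "y": 0, "z": -2.1, "rx": 0, "ry": 0.06, "rz": 0, "fingers": 1}
    - {"x": 0, "y": 0, "z": -2.5, "rx": 0, "ry": 0, "rz": 0, "fingers": 1}
    - {"x": -3.6, "y": 0, "z": -2.6, "rx": 0, "ry": 0.06, "rz": 0, "fingers": 1}
    - {"x": -7.2, "y": 0, "z": -2.6, "rx": 0, "ry": 0.12, "rz": 0, "fingers": 1}
    - {"x": -10.9, "y": 0, "z": -2.3, "rx": 0, "ry": 0.18, "rz": 0, "fingers": 1}
    - {"x": -14.5, "y": 0, "z": -1.8, "rx": 0, "ry": 0.24, "rz": 0, "fingers": 1}
    - {"x": -18.1, "y": 0, "z": -1.0, "rx": 0, "ry": 0.3, "rz": 0, "fingers": 1}
    - {"x": -14.6, "y": 0, "z": -2.2, "rx": 0, "ry": 0.24, "rz": 0, "fingers": 1}
    - {"x": -11.1, "y": 0, "z": -3.3, "rx": 0, "ry": 0.18, "rz": 0, "fingers": 1}
    - {"x": -7.4, "y": 0, "z": -4.1, "rx": 0, "ry": 0.12, "rz": 0, "fingers": 1}
    - {"x": -3.7, "y": 0, "z": -4.6, "rx": 0, "ry": 0.06, "rz": 0, "fingers": 1}
    - {"x": 0, "y": 0, "z": -5.0, "rx": 0, "ry": 0, "rz": 0, "fingers": 1}

```text
time_s: 11.0
tool_pos: [0.5389, 0.1716, 0.1047]
tool_rot: [180.0, 8.6, 167.4]
force: [5.1, -0.9, -10.3]
grip_width: 0.0156
grasp_force: 40.0
```

```bash
python3 s.py
```

```text
time_s 11.0
tool_pos [0.53886143 0.17159027 0.10471369]
tool_rot [179.98984698   8.64701067 167.36092096]
force [  5.07951152  -0.92307211 -10.25039591]
wrist_torque [-0.12640897 -0.94534757 -0.00172183]
grip_width 0.015625668895378263
grasp_force 39.99545934610069
```

Request:
drive_tool:
  moves:
    - {"x": -3.8, "y": 0, "z": -0.1, "rx": 0, "ry": 0.06, "rz": 0, "fingers": 1}
    - {"x": -7.5, "y": 0, "z": 0, "rx": 0, "ry": 0.12, "rz": 0, "fingers": 1}
    - {"x": -11.3, "y": 0, "z": 0.3, "rx": 0, "ry": 0.18, "rz": 0, "fingers": 1}
    - {"x": -15.1, "y": 0, "z": 0.8, "rx": 0, "ry": 0.24, "rz": 0, "fingers": 1}
    - {"x": -17.6, "y": 0, "z": 1.2, "rx": 0, "ry": 0.28, "rz": 0, "fingers": 1}
    - {"x": -15.2, "y": 0, "z": 0.3, "rx": 0, "ry": 0.24, "rz": 0, "fingers": 1}
    - {"x": -11.5, "y": 0, "z": -0.7, "rx": 0, "ry": 0.18, "rz": 0, "fingers": 1}
    - {"x": -7.7, "y": 0, "z": -1.5, "rx": 0, "ry": 0.12, "rz": 0, "fingers": 1}
    - {"x": -3.9, "y": 0, "z": -2.1, "rx": 0, "ry": 0.06, "rz": 0, "fingers": 1}
    - {"x": -1.3, "y": 0, "z": -2.5, "rx": 0, "ry": 0.02, "rz": 0, "fingers": 1}
    - {"x": -3.9, "y": 0, "z": -2.6, "rx": 0, "ry": 0.06, "rz": 0, "fingers": 1}
    - {"x": -7.8, "y": 0, "z": -2.5, "rx": 0, "ry": 0.12, "rz": 0, "fingers": 1}
    - {"x": -11.8, "y": 0, "z": -2.2, "rx": 0, "ry": 0.18, "rz": 0, "fingers": 1}
    - {"x": -15.7, "y": 0, "z": -1.6, "rx": 0, "ry": 0.24, "rz": 0, "fingers": 1}
    - {"x": -18.3, "y": 0, "z": -1.2, "rx": 0, "ry": 0.28, "rz": 0, "fingers": 1}
    - {"x": -15.8, "y": 0, "z": -2.1, "rx": 0, "ry": 0.24, "rz": 0, "fingers": 1}
    - {"x": -12.0, "y": 0, "z": -3.2, "rx": 0, "ry": 0.18, "rz": 0, "fingers": 1}
    - {"x": -8.0, "y": 0, "z": -4.0, "rx": 0, "ry": 0.12, "rz": 0, "fingers": 1}
    - {"x": -4.0, "y": 0, "z": -4.6, "rx": 0, "ry": 0.06, "rz": 0, "fingers": 1}
    - {"x": -8.1, "y": 0, "z": -4.5, "rx": 0, "ry": 0.12, "rz": 0, "fingers": 1}

```text
time_s: 13.5
tool_pos: [0.5451, 0.1715, 0.1135]
tool_rot: [-179.9, 1.9, 167.6]
force: [-0.5, -0.1, 1.0]
grip_width: 0.0153
grasp_force: 40.0
```

```bash
python3 s.py
```

```text
time_s 13.5
tool_pos [0.54506909 0.17151483 0.1135359 ]
tool_rot [-179.89568183    1.88862175  167.59782077]
force [-0.53762124 -0.11689928  0.98990863]
wrist_torque [ 0.16630748  0.13615679 -0.01490542]
grip_width 0.015267674251991952
grasp_force 39.96042092330754
```

The pull has dropped to about 0, so the studs have let go. I'll straighten the block and lift it about 34 mm.

Request:
drive_tool:
  moves:
    - {"x": -2, "y": 0, "z": -1, "rx": 0, "ry": 0.03, "rz": 0, "fingers": 1}
    - {"x": -2.1, "y": 0, "z": -3, "rx": 0, "ry": 0.03, "rz": 0, "fingers": 1}
    - {"x": -2.2, "y": 0, "z": -6, "rx": 0, "ry": 0.03, "rz": 0, "fingers": 1}
    - {"x": -2.3, "y": 0, "z": -9, "rx": 0, "ry": 0.03, "rz": 0, "fingers": 1}

```text
time_s: 14.0
tool_pos: [0.5478, 0.1708, 0.1207]
tool_rot: [180.0, 0.0, 167.4]
force: [-0.0, 0.6, -1.9]
grip_width: 0.0156
grasp_force: 40.0
```

```bash
python3 s.py
```

```text
time_s 14.0
tool_pos [0.54775764 0.17077648 0.12066462]
tool_rot [1.79978175e+02 1.29881168e-02 1.67441744e+02]
force [-0.00524479  0.61265188 -1.89635551]
wrist_torque [ 0.1430745  -0.17020255  0.03621335]
grip_width 0.015607554688666527
grasp_force 39.960733379703015
```

Only about 2 N, close to the block's own weight. Lifting the rest and then settling.

Request:
drive_tool:
  moves:
    - {"x": 0, "y": 0, "z": -3, "rx": 0, "ry": 0, "rz": 0, "fingers": 1}
    - {"x": 0, "y": 0, "z": -7, "rx": 0, "ry": 0, "rz": 0, "fingers": 1}
    - {"x": 0, "y": 0, "z": -11, "rx": 0, "ry": 0, "rz": 0, "fingers": 1}
    - {"x": 0, "y": 0, "z": -15, "rx": 0, "ry": 0, "rz": 0, "fingers": 1}
    - {"x": 0, "y": 0, "z": -19, "rx": 0, "ry": 0, "rz": 0, "fingers": 1}
    - {"x": 0, "y": 0, "z": -23, "rx": 0, "ry": 0, "rz": 0, "fingers": 1}
    - {"x": 0, "y": 0, "z": -26, "rx": 0, "ry": 0, "rz": 0, "fingers": 1}
    - {"x": 0, "y": 0, "z": -28, "rx": 0, "ry": 0, "rz": 0, "fingers": 1}
    - {"x": 0, "y": 0, "z": -28, "rx": 0, "ry": 0, "rz": 0, "fingers": 1}
    - {"x": 0, "y": 0, "z": -28, "rx": 0, "ry": 0, "rz": 0, "fingers": 1}
    - {"x": 0, "y": 0, "z": -28, "rx": 0, "ry": 0, "rz": 0, "fingers": 1}
    - {"x": 0, "y": 0, "z": -28, "rx": 0, "ry": 0, "rz": 0, "fingers": 1}

```text
time_s: 15.5
tool_pos: [0.5478, 0.1703, 0.1486]
tool_rot: [-180.0, -0.0, 167.4]
force: [-0.3, -0.3, -0.8]
grip_width: 0.0161
grasp_force: 40.0
```

```bash
python3 s.py
python3 - <<'E'
from h import *
from cell import vision
S=vision.read_camera("side")
x0,y0=250,165
print("expected foot px for z=.061,.075,.098:",[tuple(4*(np.array(proj(S,[.5481,.171,z]))-[x0,y0])) for z in(.061,.075,.098)])
b=cv2.resize(S["image"][y0:y0+150,x0:x0+150],None,fx=4,fy=4,interpolation=cv2.INTER_CUBIC)
cv2.imwrite("pics/c4.png",b[:,:,::-1])
E
```

```text
time_s 15.5
tool_pos [0.5478399  0.17030253 0.14862101]
tool_rot [-1.79992032e+02 -1.04263516e-02  1.67403938e+02]
force [-0.29267985 -0.28004149 -0.82207681]
wrist_torque [ 0.09019786 -0.14632714  0.01905353]
grip_width 0.016058658505579484
grasp_force 39.960505929775536
expected foot px for z=.061,.075,.098: [(np.float64(280.30882801168514), np.float64(357.52092926156854)), (np.float64(280.18508439650395), np.float64(339.3569163171295)), (np.float64(279.97711422176985), np.float64(308.82949928318635))]
```

View pics/c4.png

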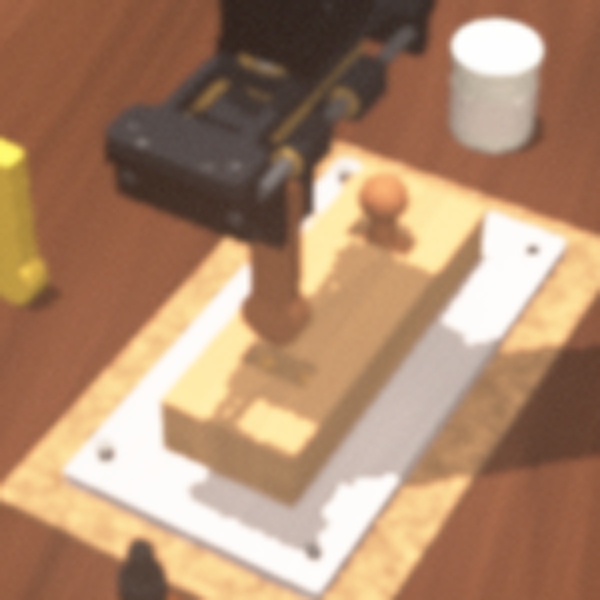

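The block is held upright with its foot at crop (278,343), which puts it at z ≈ 0.073 m, above the empty slot at (280,362). The jig is flat, and the knob block and jar haven't moved. Handing in.

```bash
python3 -c "
from cell import workorder
print(workorder.sign_off())"
```

```text
the job is handed in; nothing more can be done
None
```

The job is handed in at 15.5 s on the robot's clock. I rocked the stop block free (at least five times to each side); it is held upright and still with its foot about 15 mm above its slot. In the camera views the jig stayed down and the knob block, ink bottle and paint jar looked unmoved; sign-off gave no verdict.

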